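# Fill the wide gap and hold the test housing's cover flush

### The job

Close up the test housing on the bench: stand the thin spacer strip in whichever of the two gaps beside the aluminium centre block is wide enough for it, all the way down, and let go of it; then set the cover plate over the housing's two pins and push it down against the sprung pad until it lies flush on the rim. Finish while still holding the cover pressed flush (it springs up if you let go), and leave the other things on the bench where they are.

Things in the scene. Friction and masses are not known exactly. Their poses are not given: they have to be found in the camera images.
- housing: Fixed open-topped black housing, 150 (its x) x 200 (its y) mm; origin at the centre of its underside on the bench, z up. Inner floor 12 mm up, rim 60 mm up (end walls, centre block, side blocks). The aluminium centre block spans y -40 to +40 mm. On each side of it a gap runs along x, 130 mm long (x -65 to +65 mm, closed by 10 mm end walls), 48 mm deep.
- rim (a point): Centre of the housing's top, level with the rim, 60 mm above the bench, axes as the housing's. Two upright steel pins, 8 mm diameter tapering to a 3 mm tip over the last 8 mm, stand 22 mm above the rim at x = -58 and +58 mm, y = 0.
- block_thin: Fixed grey side block of the housing, 130 x 28 x 48 mm, parallel to the housing, top at the rim; origin at the centre of its underside, at y = +72 or -72 mm of the housing (which side varies). The gap between it and the centre block is 18 mm wide, its middle line 49 mm from the housing's middle: the wide gap.
- block_thick: Fixed grey side block on the other side, 130 x 46 x 48 mm, same origin; the gap between it and the centre block is only 9 mm wide.
- pad (a joint): Sprung round black pad, 30 mm diameter, in the middle of the centre block: 0 when up (top 8 mm above the rim), grows as it is pressed, 0.008 m when level with the rim. Its spring pushes up with about 6 N at 0 and 9 N at 0.008, more than the cover's weight (2 to 4 N), so the cover stays up unless pushed.
- spacer_mid (a point): Centre of the loose spacer strip of orange-brown board, 90 (its x) x 14 (its y) x 46 mm tall, standing on its long edge on the bench, about 75 g; the point is 23 mm above its underside. When it is fully down in the gap its top lies 2 mm below the rim.
- cover_grip (a point): Centre of the loose cover plate's black handle bar (80 along x, 14 wide in y, 14 mm tall, on two legs over the plate's middle), 37 mm above the plate's underside, axes as the plate's. The bar spans 30 to 44 mm above the underside, is clear below but for its legs (12 mm wide, at x = -34 and +34 mm). Seated flush, this point is 97 mm above the bench.
- cover: Loose cover plate of orange-brown board, 150 (its x) x 200 (its y) x 10 mm, about 0.3 kg, lying flat on the bench; origin at the centre of its underside. Two through holes of 12 mm diameter at x = -58 and +58 mm, y = 0, for the housing's pins. Either way round fits.
- offcut: Bystander: thick strip of the same board, 90 x 28 x 46 mm, too thick for either gap; origin at the centre of its underside.
- jar: Bystander: small jar, 50 mm diameter, 65 mm tall; origin under its centre.
- screwdriver: Bystander: screwdriver lying on the bench, handle to its -x; origin under it.
- thermometer: Bystander: white hand-held thermometer lying on its side, about 130 x 120 x 35 mm; origin under it.
- mug: Bystander: white mug, 76 mm diameter, 90 mm tall; origin under its centre.
- tray: Bystander: black divided parts tray, 120 x 90 x 22 mm; origin under its centre.
Things that resemble listed ones, but are neither listed nor needed, are in the scene too. What is shaped like the cover but blue is not meant.

How it is judged:
On the way:
1. the spacer stands fully down in the wide gap, let go of (x of spacer_mid in the frame of housing between -0.03 and 0.03 m and z of spacer_mid in the frame of housing below 0.0385 m and (y of spacer_mid in the frame of housing between 0.04 and 0.058 m or y of spacer_mid in the frame of housing between -0.058 and -0.04 m) and angle between the x axis of spacer_mid and the x axis of housing, either way round below 0.15 rad and contact force between the fingers and spacer below 0.1 N), for 0.2 s.
At the end, for the whole second after the job is handed in: Spacer fully down in the wide gap (within 3.5 mm). Cover over the pins within 5 mm and 0.08 rad of the housing, level within 0.03 rad, at most 2 mm above the rim, pad pressed in more than 6 mm, at rest, with the robot's fingers on the cover (more than 2 N) (x of spacer_mid in the frame of housing between -0.03 and 0.03 m and z of spacer_mid in the frame of housing below 0.0385 m and (y of spacer_mid in the frame of housing between 0.04 and 0.058 m or y of spacer_mid in the frame of housing between -0.058 and -0.04 m) and angle between the x axis of spacer_mid and the x axis of housing, either way round below 0.15 rad and x of cover_grip in the frame of housing between -0.005 and 0.005 m and y of cover_grip in the frame of housing between -0.005 and 0.005 m and z of cover_grip in the frame of housing below 0.099 m and angle between cover_grip's own z axis and vertical below 0.03 rad and angle between the x axis of cover_grip and the x axis of housing, either way round below 0.08 rad and value of joint pad above 0.006 m and contact force between the fingers and cover above 2 N and linear speed of cover below 0.02 m/s); the arm keeps its last pose, push and grip.
It fails at once if a bystander is moved more than 30 mm (distance of any of offcut, jar, screwdriver, thermometer, mug, tray from where it was at the start of the episode above 0.03 m).
It also fails if it takes over 56 s, if anything falls off the work surface, if the arm or the gripper's body presses on something with over 40 N, if the wrist force passes 120 N, or if a joint passes its speed limit or range.

### The arm

A 7-joint arm with a two-finger parallel gripper is mounted at the origin on the work surface. World frame = base frame: x ahead of the robot, y to its left, z up, the work surface at z = 0. Lengths are in m, angles in rad, forces in N, time in s.
With the tool pointing down it reaches from about 0.425 to 0.875 m from the base axis. Payload 4.7 kg.
Tool frame: the origin (TCP) lies on the centre line of the jaws, within the pads' length; the fingertips stand 19 mm ahead of it and the grasp point (between the pads) is the TCP; x points along the fingers, z is the direction in which the jaws open and shut, and the axes are right-handed (so a half turn about x gives the same grasp; the last joint's range is limited). The gripper opens to 87 mm and grips with 3 to 60 N. Pads are 19 mm wide; open, the fingers measure 117 mm over their backs; the gripper's body (75 mm by 190 mm) begins 51 mm behind the grasp point.
Start: joints at [1.309, 0.321, -0.07, 1.45, 0.023, 1.371, -0.057], TCP at [0.177, -0.625, 0.242] pointing down, gripper open.
Joint ranges: [-2.86, 2.86], [-0.3, 2.09], [-1.38, 1.24], [0.06, 2.45], [-1.56, 4.7], [0.09, 2.05], [-2.69, 2.69]. Speed limits (rad/s): [2.57, 2.57, 3.14, 3.14, 3.14, 3.14, 3.14].

### API

Orientations are given as a rotation vector (axis times angle).
In Python, from bench import get_state, get_image, camera_info, close_job gives the robot as it stands.
- The arm moves only by the tool jog_arm, never from a script. Its argument "targets" is a list of rows, each a list of 7 numbers: the turn, a rotation vector about the tool's x, y, z in degrees, then the shift along the tool's x, y, z in cm, then the finger opening in cm, from 0 to 8.7. In form: [[wx, wy, wz, tx, ty, tz, jaw], ...]. A call has 1 to 10 rows; each row shifts and turns the commanded pose from where the row before left it, along the tool's axes as they then stand; what a row does not reach is not made up. A row lasts 1/8 s, in which the tool goes at most 62.5 mm and 10.7 degrees, less where a joint would pass 70% of its speed; a pose out of reach is approached as far as the arm can. A call is refused whole if a number of a shift passes 6.25 or a number of a turn 10.7, either way. A call with a gripper value outside its range is refused whole. The fingers move at their own pace and stop on an object; "squeeze" is the grip in N (left out, the last holds). Time passes only in rows, so rows that do not move let the fingers close. It gives the time, the measured TCP pose, the force and the opening at its end, in the units of the state.
- get_state(): the state, without advancing time (a new reading comes with each control period).
- get_image(name): name is "scene" or "side" or "wrist"; returns (picture, depth): 480x640x3 uint8, red, green, blue; 480x640 float32, m along the optical axis (not along the pixel's ray), 0 where there is no reading.
- camera_info(name): a dict with "intrinsics" (3x3 intrinsics, pixels), "world_from_camera" (4x4, takes a point from camera to world coordinates); the wrist camera has in their place "mount" (4x4, takes a point from camera to tool coordinates, whose origin is the TCP and whose axes are the tool frame's). Camera axes: x right, y up, looking along -z (the intrinsics and any distortion apply to the point x, -y, -z); pixel columns grow to the right and rows downward; lengths in m; the calibration is good to about 2 mm. A picture is of the moment at which its call begins: read the wrist's pose just before it. camera_info takes no time and is no camera call.
- close_job(): hands the job in, once; it reports no verdict.
The state is a dict: "time": time; "joint_positions": joint angles; "qd": joint speeds; "joint_torque": joint torques, N m; "position": TCP position; "tool_rot": TCP orientation; "ft_force": force on the tool from outside, world axes, zero at the start; "torque": the same for the moment, N m; "grip_width": opening from 0.0 (shut) to 1.0 (fully open).
Only numpy, scipy, OpenCV 4.12 (cv2) and the standard library are available. Lean on these libraries where they do the work, as an engineer would, in place of code of your own. Each camera call takes 0.05 s, during which the arm holds its last target.

## Working session

There is one attempt and no reset: what is moved stays moved. The work goes in short steps, Python scripts to look and compute and a tool call to move; the robot and the scene stay as the last step left them, time stands still between calls to the robot, and variables do not carry over. Pictures are saved under pics/ and viewed, and the job is handed in when it is done.

Besides the shell and the picture viewer there is one more tool, called after "Request:" in YAML: its name, and indented under it one key for each argument. jog_arm: Moves the arm, as the interface text tells. Its arguments: {"type":"object","properties":{"targets":{"type":"array"},"squeeze":{"type":"number"}},"required":["targets"]}

```bash
mkdir -p pics; ls
cat > h.py <<'E'
import numpy as np, cv2
from scipy.spatial.transform import Rotation as R
from bench import get_state,get_image,camera_info,close_job
def save(n,im): cv2.imwrite('pics/'+n,im[:,:,::-1])
E
python3 - <<'E'
from h import *
s=get_state(); print({k:np.round(v,3) for k,v in s.items()})
for n in ['scene','side','wrist']:
    im,d=get_image(n); save(n+'0.png',im); np.savez('pics/'+n+'0.npz',im=im,d=d)
    i=camera_info(n); print(n,{k:(np.round(v,4).tolist() if not isinstance(v,str) else v) for k,v in i.items()}, (d>0).mean())
E
```

```text
pics
{'time': np.float64(0.0), 'joint_positions': array([ 1.309,  0.322, -0.07 ,  1.452,  0.023,  1.371, -0.057]), 'qd': array([-0.001, -0.001,  0.001, -0.   , -0.   ,  0.001,  0.002]), 'joint_torque': array([-0.0000e+00, -4.9129e+01, -4.0400e-01, -3.1253e+01, -6.4000e-02,
        4.4000e-02,  0.0000e+00]), 'position': array([ 0.177, -0.625,  0.24 ]), 'tool_rot': array([ 1.005,  1.329, -1.003]), 'ft_force': array([ 0.158, -0.745,  0.876]), 'torque': array([ 0.025, -0.001,  0.012]), 'grip_width': np.float64(1.0)}
scene {'intrinsics': [[458.0326, 0.0, 319.2826], [0.0, 458.0326, 239.9304], [0.0, 0.0, 1.0]], 'world_from_camera': [[-0.6069, -0.5305, 0.5918, 1.212], [0.7946, -0.389, 0.4661, 0.5909], [-0.0171, 0.7531, 0.6576, 0.9049], [0.0, 0.0, 0.0, 1.0]]} 0.9962272135416667
side {'intrinsics': [[613.6047, 0.0, 322.7063], [0.0, 613.6047, 237.4805], [0.0, 0.0, 1.0]], 'world_from_camera': [[-0.8702, 0.2712, -0.4112, -0.2152], [-0.4926, -0.4896, 0.7194, 1.1935], [-0.0062, 0.8287, 0.5597, 0.9847], [0.0, 0.0, 0.0, 1.0]]} 0.99599609375
wrist {'intrinsics': [[376.0324, 0.0, 318.086], [0.0, 376.0324, 242.0259], [0.0, 0.0, 1.0]], 'mount': [[-0.0001, 0.3031, -0.953, -0.1424], [-0.001, 0.953, 0.3031, 0.0842], [1.0, 0.0009, 0.0002, 0.0], [0.0, 0.0, 0.0, 1.0]]} 0.9960872395833333
```

View pics/scene0.png

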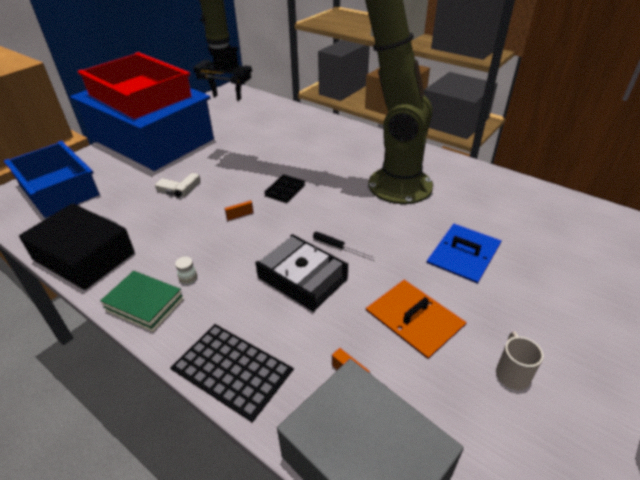

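View pics/side0.png

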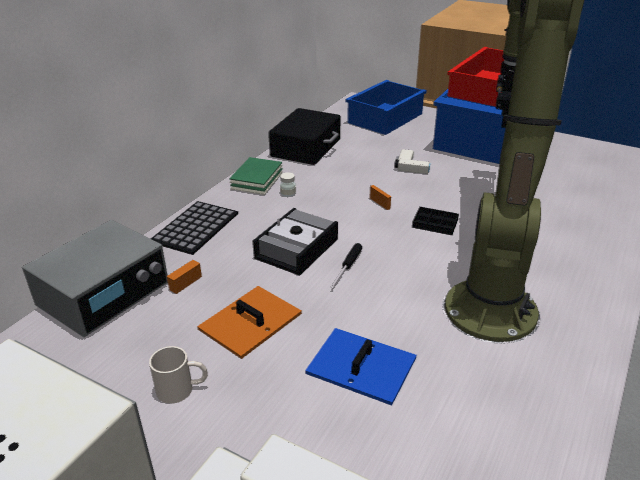

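View pics/wrist0.png

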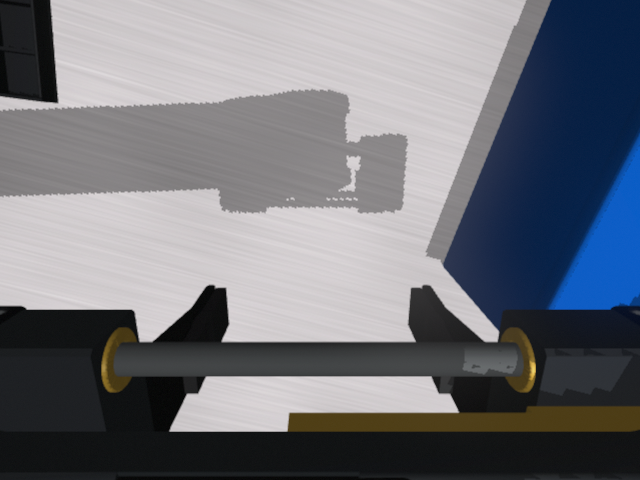

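Candidates: the thin strip could be the orange block at side (380,196), or the one at side (185,276), scene (350,362), which looks thicker. The cover could be the orange plate at side (250,320) or the blue one at side (361,365), which is not meant. I'll measure the sizes next and make a close crop.

```bash
cat >> h.py <<'E'
def cloud(n,d,T=None):
    i=camera_info(n);K=np.array(i['intrinsics']);
    if T is None: T=np.array(i['world_from_camera'])
    v,u=np.mgrid[:480,:640]
    p=np.stack([(u-K[0,2])/K[0,0]*d,-(v-K[1,2])/K[1,1]*d,-d,np.ones_like(d)],-1)
    return (p@T.T)[...,:3]
def wristT(s):
    T=np.eye(4);T[:3,:3]=R.from_rotvec(s['tool_rot']).as_matrix();T[:3,3]=s['position'];return T@np.array(camera_info('wrist')['mount'])
def orange(im):
    h=cv2.cvtColor(im,cv2.COLOR_RGB2HSV); return ((h[...,0]>5)&(h[...,0]<17)&(h[...,1]>180)&(h[...,2]>90)).astype(np.uint8)
def rect(p):
    c,wh,a=cv2.minAreaRect((p[:,:2]*1000).astype(np.float32)); return np.round(c,1),np.round(wh,1),round(a,1)
E
python3 - <<'E'
from h import *
for n in ['scene','side']:
    z=np.load(f'pics/{n}0.npz');im,d=z['im'],z['d'];P=cloud(n,d)
    m=orange(im); k,l,st,ce=cv2.connectedComponentsWithStats(m)
    for j in range(1,k):
        if st[j,4]<60: continue
        q=P[l==j]; 
        if np.abs(q).max()>1.3: continue
        zt=np.percentile(q[:,2],95); t=q[q[:,2]>zt-0.006]
        print(n,ce[j].round(),st[j,4],'ztop',zt.round(4),'med',np.median(t,0).round(3),rect(t),rect(q))
    # housing tops
    w=(np.abs(P[...,2]-.06)<.005)&(P[...,0]>.3)&(P[...,0]<.9)&(np.abs(P[...,1])<.4)
    k,l,st,ce=cv2.connectedComponentsWithStats(w.astype(np.uint8))
    for j in range(1,k):
        if st[j,4]>300: print(n,'z60',ce[j].round(),st[j,4],rect(P[l==j]))
z=np.load('pics/side0.npz');im=z['im']
a=[cv2.resize(im[y:y+100,x:x+130],(390,300),interpolation=cv2.INTER_CUBIC) for x,y in [(315,145),(120,225),(230,195),(185,275)]]
save('crop0.png',np.vstack([np.hstack(a[:2]),np.hstack(a[2:])]))
E
```

```text
scene [238. 206.] 73 ztop 0.0471 med [ 0.459 -0.324  0.044] (array([ 458.7, -325.8]), array([18. , 78.4]), 69.6) (array([ 458.7, -325.8]), array([18. , 78.4]), 69.6)
scene [416. 318.] 3485 ztop 0.0133 med [0.499 0.335 0.01 ] (array([813.9, 389.2]), array([862. , 231.7]), 11.8) (array([813.9, 389.2]), array([862. , 231.7]), 11.8)
scene [341. 356.] 159 ztop 0.0489 med [0.72  0.258 0.046] (array([728.4, 276.6]), array([76.6, 31.2]), 65.5) (array([728.4, 276.6]), array([76.6, 31.2]), 65.5)
scene z60 [300. 263.] 2456 (array([551.2,   7.6]), array([203.4, 155.2]), 88.3)
side [183. 270.] 221 ztop 0.0473 med [0.715 0.284 0.044] (array([715. , 283.8]), array([89.2, 31.3]), 81.1) (array([716.5, 282.6]), array([91. , 34.6]), 81.1)
side [249. 321.] 3203 ztop 0.0116 med [0.478 0.339 0.008] (array([218.6, 738.1]), array([ 240.2, 1234.6]), 32.6) (array([218.6, 738.1]), array([ 240.2, 1234.6]), 32.6)
side z60 [297. 231.] 1660 (array([545.6,   9.5]), array([207. , 156.1]), 88.5)
```

View pics/crop0.png

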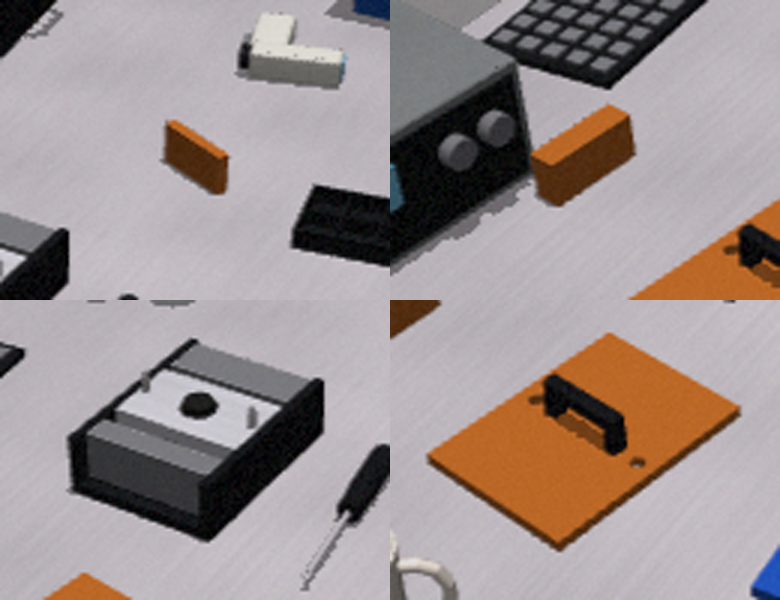

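Thin strip at side (380,196): about 18 mm wide measured, so it is the 14 mm spacer. The one at (185,276) measures 31 mm, so it is the 28 mm offcut. The cover is the orange plate. Next I'll view the spacer from closer up with the wrist camera.

```bash
cat >> h.py <<'E'
def plan(tgt,jaw_deg=None):
    """tool-frame shift (cm) to tgt, and turn about tool axes (deg) to point down with jaws along jaw_deg (world, mod 180)"""
    s=get_state();M=R.from_rotvec(s['tool_rot']).as_matrix()
    d=np.array(tgt)-s['position']
    best=None
    z=M[:,2];cur=np.degrees(np.arctan2(z[1],z[0]))
    if jaw_deg is None: jaw_deg=cur
    for a in (jaw_deg,jaw_deg+180):
        zz=np.array([np.cos(np.radians(a)),np.sin(np.radians(a)),0]);x=np.array([0,0,-1.]);D=np.stack([x,np.cross(zz,x),zz],1)
        w=R.from_matrix(M.T@D).as_rotvec(degrees=True)
        if best is None or np.linalg.norm(w)<np.linalg.norm(best[0]): best=(w,D)
    w,D=best
    print('t',round(float(s['time']),2),'pos',s['position'].round(4),'jaw',cur.round(2),'toolx',M[:,0].round(4),'q7',s['joint_positions'].round(2),'F',s['ft_force'].round(1),'g',round(float(s['grip_width'])*87,1))
    print('turn',w.round(2),'shift before turn',(M.T@d*100).round(2),'| after turn',(D.T@d*100).round(2),'world',d.round(4))
E
python3 -c "
from h import *
plan([.459,-.326,.24]); print(R.from_rotvec(get_state()['tool_rot']).as_matrix().round(3))"
```

```text
t 0.15 pos [ 0.1769 -0.6251  0.2407] jaw -74.19 toolx [-5.0e-04  1.4e-03 -1.0e+00] q7 [ 1.31  0.32 -0.07  1.45  0.02  1.37 -0.06] F [-0.7  0.1  0.1] g 87.1
turn [ 0.   -0.08  0.  ] shift before turn [  0.1   35.29 -21.09] | after turn [  0.07  35.29 -21.09] world [ 0.2821  0.2991 -0.0007]
[[-0.     0.962  0.272]
 [ 0.001  0.272 -0.962]
 [-1.    -0.    -0.001]]
```

Request:
jog_arm:
  targets:
    - [0,0,0,0,5,-3,8.7]
    - [0,0,0,0,5,-3,8.7]
    - [0,0,0,0,5,-3,8.7]
    - [0,0,0,0,5,-3,8.7]
    - [0,0,0,0,5,-3,8.7]
    - [0,0,0,0,5,-3,8.7]
    - [9,0,0,0,0,0,8.7]
    - [9,0,0,0,0,0,8.7]
    - [9,0,0,0,0,0,8.7]
    - [9,0,0,0,0,0,8.7]

```text
time: 1.4
position: [0.4165, -0.3704, 0.2412]
tool_rot: [1.467, 1.019, -1.468]
ft_force: [-0.4, 0.3, 0.4]
grip_width: 1.005
```

```bash
cat > wr.py <<'E'
from h import *
import sys
n=sys.argv[1]
s=get_state();im,d=get_image('wrist');T=wristT(s);np.savez(f'pics/{n}.npz',im=im,d=d,T=T);save(n+'.png',im)
P=cloud('wrist',d,T);m=orange(im);k,l,st,ce=cv2.connectedComponentsWithStats(m)
print('t',round(float(s['time']),2),s['position'].round(4))
for j in range(1,k):
    if st[j,4]<150: continue
    q=P[(l==j)]; zt=np.percentile(q[:,2],90);t=q[(q[:,2]>zt-.004)]
    print(ce[j].round(),st[j,4],'zt',zt.round(4),rect(t))
E
python3 wr.py w1
```

```text
t 1.4 [ 0.4165 -0.3704  0.2412]
[261. 198.] 1250 zt 0.0462 (array([ 465.8, -341.6]), array([ 39.3, 124.1]), 44.6)
```

View pics/w1.png

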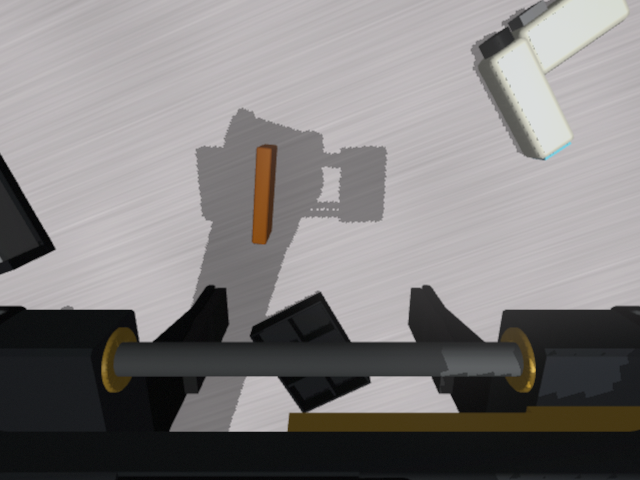

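The wrist view shows the spacer at (263,195), the thermometer at (525,90) and the tray at (310,350). I'll refine the top face, dropping outliers.

```bash
cat > top.py <<'E'
from h import *
import sys
z=np.load(f'pics/{sys.argv[1]}.npz');im,d,T=z['im'],z['d'],z['T'];P=cloud('wrist',d,T)
m=orange(im);k,l,st,ce=cv2.connectedComponentsWithStats(m);j=1+np.argmax(st[1:,4])
t=P[(l==j)&(np.abs(P[...,2]-.046)<.003)];t=t[np.linalg.norm(t[:,:2]-np.median(t[:,:2],0),axis=1)<.055]
c=t.mean(0);u,sv,vt=np.linalg.svd(t[:,:2]-c[:2],full_matrices=False)
p=(t[:,:2]-c[:2])@vt.T;lo,hi=np.percentile(p,1,0),np.percentile(p,99,0);c2=c[:2]+((lo+hi)/2)@vt
print(len(t),'centre',c2.round(4),'z',np.median(t[:,2]).round(4),'size',(hi-lo).round(4),'long deg',np.degrees(np.arctan2(vt[0,1],vt[0,0])).round(2),'thin deg',np.degrees(np.arctan2(vt[1,1],vt[1,0])).round(2))
jd=np.degrees(np.arctan2(vt[1,1],vt[1,0])); plan([c2[0],c2[1],.2],jd)
E
python3 top.py w1
```

```text
1241 centre [ 0.4513 -0.3277] z 0.0452 size [0.0829 0.0126] long deg 154.51 thin deg -115.49
t 1.45 pos [ 0.4164 -0.3705  0.2412] jaw -110.76 toolx [-5.e-04  3.e-04 -1.e+00] q7 [ 0.91  0.14 -0.25  1.68  0.04  1.33 -1.28] F [-0.   0.5 -0.2] g 86.9
turn [ 4.73 -0.    0.03] shift before turn [ 4.12  1.75 -5.23] | after turn [ 4.12  1.31 -5.36] world [ 0.0349  0.0427 -0.0412]
```

Request:
jog_arm:
  targets:
    - [4.7,0,0,0,0,0,6]
    - [0,0,0,1.5,-1.2,-2.7,6]
    - [0,0,0,2.6,-1.2,-2.7,6]
    - [0,0,0,3,0,0,6]
    - [0,0,0,0,0,0,6]

```text
time: 2.08
position: [0.416, -0.3102, 0.1684]
tool_rot: [1.52, 0.978, -1.523]
ft_force: [-0.1, -0.0, 1.0]
grip_width: 0.694
```

```bash
python3 wr.py w2; python3 top.py w2
```

```text
t 2.08 [ 0.416  -0.3102  0.1684]
[322. 131.] 376 zt 0.0462 (array([ 483.6, -343.3]), array([12.3, 18.4]), 65.2)
[319. 208.] 1260 zt 0.0462 (array([ 452.8, -327.9]), array([12.6, 88. ]), 63.9)
1252 centre [ 0.4384 -0.3208] z 0.0453 size [0.0541 0.0124] long deg 154.08 thin deg -115.92
t 2.12 pos [ 0.417  -0.3113  0.1701] jaw -114.83 toolx [-0.0015  0.001  -1.    ] q7 [ 0.86  0.11 -0.29  1.85  0.03  1.18 -1.44] F [ 0.2  0.2 -0.3] g 60.5
turn [ 1.09 -0.01  0.1 ] shift before turn [-2.99  2.33 -0.04] | after turn [-2.99  2.34 -0.08] world [ 0.0214 -0.0095  0.0299]
```

View pics/w2.png

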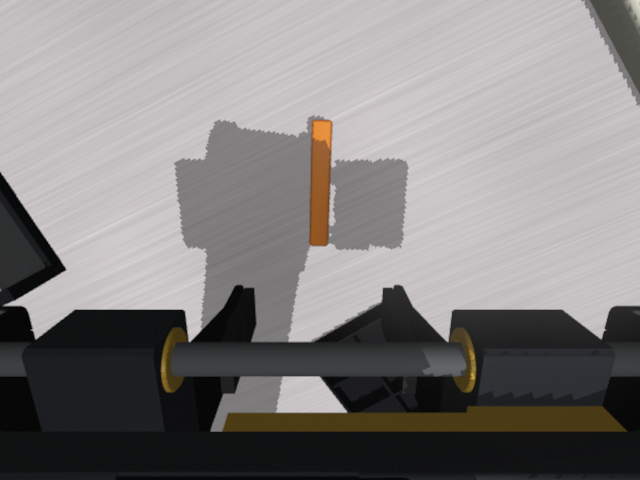

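```bash
python3 -c "
from h import *
plan([.4528,-.3279,.054],64.0)"
```

```text
t 2.12 pos [ 0.417  -0.3113  0.1701] jaw -114.83 toolx [-0.0015  0.001  -1.    ] q7 [ 0.86  0.11 -0.29  1.85  0.03  1.18 -1.44] F [ 0.2  0.2 -0.3] g 60.5
turn [ 1.17 -0.01  0.1 ] shift before turn [11.6   3.97  0.  ] | after turn [11.61  3.95 -0.08] world [ 0.0358 -0.0166 -0.1161]
```

Request:
jog_arm:
  targets:
    - [1.2,0,0,0,0,0,6]
    - [0,0,0,2,2,-0.1,6]
    - [0,0,0,4,2,0,5]
    - [0,0,0,2,0,0,5]
    - [0,0,0,0,0,0,5]

```text
time: 2.75
position: [0.4534, -0.3283, 0.0899]
tool_rot: [1.537, 0.96, -1.538]
ft_force: [0.4, -0.5, 1.1]
grip_width: 0.582
```

```bash
python3 -c "
from h import *
plan([.4528,-.3279,.054],64.0)";python3 wr.py w3
```

```text
t 2.75 pos [ 0.4534 -0.3283  0.0899] jaw -116.14 toolx [-0.0017  0.0013 -1.    ] q7 [ 0.83  0.27 -0.29  1.84  0.09  1.04 -1.52] F [ 0.4 -0.5  1.1] g 50.6
turn [-0.14 -0.02  0.12] shift before turn [ 3.59 -0.06 -0.  ] | after turn [ 3.59 -0.07 -0.  ] world [-0.0006  0.0004 -0.0359]
t 2.75 [ 0.4534 -0.3283  0.0899]
[319. 273.] 3275 zt 0.046 (array([ 475.4, -339.3]), array([ 13.1, 119.5]), 63.5)
```

View pics/w3.png

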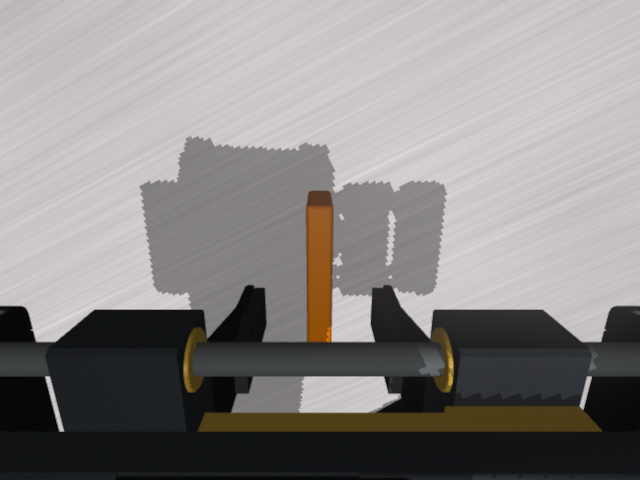

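The strip, at column 320, is centred between the fingers. Descend and grip.

Request:
jog_arm:
  targets:
    - [0,0,0,2,0,0,4]
    - [0,0,0,1.6,0,0,4]
    - [0,0,0,0,0,0,1]
    - [0,0,0,0,0,0,1]
    - [0,0,0,0,0,0,1]
    - [0,0,0,0,0,0,1]
    - [0,0,0,0,0,0,1]
  squeeze: 25

```text
time: 3.68
position: [0.4543, -0.3286, 0.0552]
tool_rot: [1.536, 0.957, -1.536]
ft_force: [-0.9, 1.1, 3.8]
grip_width: 0.156
```

```bash
python3 -c "
from h import *
plan([.4528,-.3279,.154],64.0)"
```

```text
t 3.67 pos [ 0.4543 -0.3286  0.0552] jaw -116.1 toolx [ 9.e-04 -9.e-04 -1.e+00] q7 [ 0.83  0.31 -0.28  1.87  0.11  0.97 -1.53] F [-0.9  1.1  3.8] g 13.6
turn [-0.1   0.03 -0.07] shift before turn [-9.88 -0.16  0.01] | after turn [-9.88 -0.17  0.  ] world [-0.0015  0.0007  0.0988]
```

Request:
jog_arm:
  targets:
    - [0,0,0,-2,0,0,1]
    - [0,0,0,-5,0,0,1]
    - [0,0,0,-6,0,0,1]
    - [0,0,0,-6,0,0,1]
    - [-8,0,0,0,0,0,1]
    - [-8,0,0,0,0,0,1]
    - [-8.5,0,0,0,0,0,1]
    - [0,0,0,0,0,0,1]

```text
time: 4.68
position: [0.4537, -0.3279, 0.2441]
tool_rot: [1.231, 1.196, -1.231]
ft_force: [0.1, 0.2, -1.1]
grip_width: 0.158
```

```bash
python3 -c "
from h import *
plan([.47,.008,.25],88.4)"
```

```text
t 4.67 pos [ 0.4537 -0.3279  0.2441] jaw -91.68 toolx [-6.e-04  5.e-04 -1.e+00] q7 [ 0.87  0.15 -0.32  1.67  0.05  1.34 -1.06] F [ 0.1  0.2 -1.1] g 13.8
turn [-0.08 -0.03  0.03] shift before turn [ -0.57   0.64 -33.63] | after turn [ -0.59   0.69 -33.63] world [0.0163 0.3359 0.0059]
```

Request:
jog_arm:
  targets:
    - [0,0,0,0,0.6,-5,1]
    - [0,0,0,0,0,-6,1]
    - [0,0,0,0,0,-6,1]
    - [0,0,0,0,0,-6,1]
    - [0,0,0,0,0,-6,1]
    - [0,0,0,0,0,-4.6,1]
    - [0,0,0,0,0,0,1]

```text
time: 5.55
position: [0.4691, 0.0122, 0.2448]
tool_rot: [1.227, 1.198, -1.225]
ft_force: [-0.5, -0.3, 0.2]
grip_width: 0.156
```

```bash
python3 wr.py w4; python3 -c "
from h import *
plan([.47,.008,.25],88.4)"
```

```text
t 5.55 [0.4691 0.0122 0.2448]
[ 90. 176.] 400 zt 0.0102 (array([498.2, 236.6]), array([183.5,  88.7]), 24.2)
[  8. 139.] 186 zt 0.0102 (array([545.3, 165.7]), array([310.7,  17.1]), 89.7)
[ 17. 213.] 1755 zt 0.0105 (array([529.2, 200.4]), array([105.5, 368.3]), 23.2)
[318. 283.] 3479 zt 0.2356 (array([504.4,  11.8]), array([13.5, 97.5]), 89.1)
[ 59. 262.] 408 zt 0.0103 (array([469.5, 161.8]), array([ 38. , 343.9]), 22.6)
[318. 388.] 613 zt 0.2357 (array([488.4,  12.6]), array([ 12.8, 129.5]), 89.2)
t 5.6 pos [0.4692 0.0092 0.2446] jaw -91.5 toolx [ 2.e-04 -7.e-04 -1.e+00] q7 [ 0.58 -0.05 -0.63  1.86 -0.03  1.33 -1.64] F [-0.3 -1.  -0.5] g 13.8
turn [ 0.1   0.04 -0.01] shift before turn [-0.54  0.09  0.11] | after turn [-0.54  0.09  0.11] world [ 0.0008 -0.0012  0.0054]
```

View pics/w4.png

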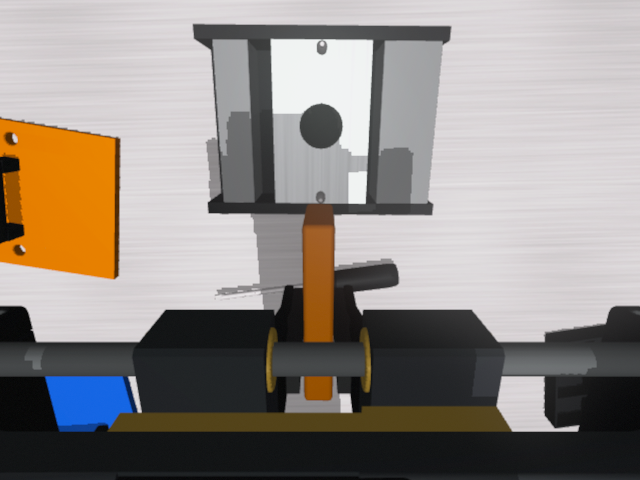

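The wide gap is on the left in this picture, columns 250–270 (world +y). The narrow gap is near column 372. Now measure with the arm settled.

```bash
python3 wr.py w5 | head -1
cat > hs.py <<'E'
from h import *
import sys
z=np.load(f'pics/{sys.argv[1]}.npz');im,d,T=z['im'],z['d'],z['T'];P=cloud('wrist',d,T)
reg=(P[...,0]>.45)&(P[...,0]<.66)&(P[...,1]>-.12)&(P[...,1]<.14)
rim=reg&(np.abs(P[...,2]-.06)<.004)
rim=cv2.morphologyEx(rim.astype(np.uint8),cv2.MORPH_OPEN,np.ones((3,3)))>0
print('rim z',np.median(P[rim][:,2]).round(4),rect(P[rim]))
# bright centre block
g=im.max(2)
# per-line gap walls: in world, scanning y at several x using rim-vs-low
for x0 in np.arange(.50,.62,.02):
    s=reg&(np.abs(P[...,0]-x0)<.003)
    q=P[s];q=q[np.argsort(q[:,1])];lo=q[q[:,2]<.052];hi=q[rim[s][np.argsort(P[s][:,1])]]
    ys=np.sort(hi[:,1]);gp=np.diff(ys);idx=np.argsort(gp)[-2:]
    print(round(x0,3),[(ys[i].round(4),ys[i+1].round(4)) for i in sorted(idx)],ys[0].round(4),ys[-1].round(4))
pin=reg&(P[...,2]>.072)&(P[...,2]<.09)
k,l,st,ce=cv2.connectedComponentsWithStats(pin.astype(np.uint8))
for j in range(1,k):
    if st[j,4]>5: print('pin',ce[j].round(),st[j,4],P[l==j].mean(0).round(4),P[l==j][:,2].max().round(4))
pad=reg&(np.abs(P[...,2]-.068)<.003)&(g<70)
k,l,st,ce=cv2.connectedComponentsWithStats(pad.astype(np.uint8));j=1+np.argmax(st[1:,4]);print('pad',rect(P[l==j]),np.median(P[l==j],0).round(4))
E
python3 hs.py w5
```

```text
t 5.6 [0.4692 0.0092 0.2446]
rim z 0.0593 (array([550.3,   8. ]), array([200.2, 150.7]), 88.3)
0.5 [(np.float64(-0.0396), np.float64(-0.03)), (np.float64(0.0495), np.float64(0.0673))] -0.085 0.0959
0.52 [(np.float64(-0.0401), np.float64(-0.0308)), (np.float64(0.0484), np.float64(0.067))] -0.086 0.0948
0.54 [(np.float64(-0.0002), np.float64(0.0166)), (np.float64(0.0479), np.float64(0.0661))] -0.0861 0.094
0.56 [(np.float64(0.0001), np.float64(0.0166)), (np.float64(0.0474), np.float64(0.0656))] -0.0871 0.0934
0.58 [(np.float64(-0.0417), np.float64(-0.0327)), (np.float64(0.0469), np.float64(0.0649))] -0.0878 0.093
0.6 [(np.float64(-0.0426), np.float64(-0.0332)), (np.float64(0.0465), np.float64(0.0645))] -0.0883 0.0925
pin [317.  46.] 96 [0.6072 0.0063 0.0773] 0.0822
pin [317. 198.] 70 [0.4929 0.0096 0.0772] 0.0821
pad (array([545.7,   9.2]), array([29.3, 20.3]), 76.7) [0.546  0.0099 0.0673]
```

Housing centre (0.5503, 0.0080), axis −1.7°, wide gap in the middle at (0.5518, 0.057). The sizes (200.2×150.7, gap 18, pins 115 apart) match. Moving above the gap.

```bash
python3 -c "
from h import *
plan([.5518,.057,.135],88.3)"
```

```text
t 5.65 pos [0.4692 0.0074 0.2445] jaw -91.66 toolx [-1.e-04 -9.e-04 -1.e+00] q7 [ 0.58 -0.05 -0.62  1.86 -0.03  1.33 -1.64] F [ 0.7 -1.  -1.6] g 13.6
turn [0.04 0.05 0.01] shift before turn [10.94  8.12 -5.21] | after turn [10.95  8.11 -5.21] world [ 0.0826  0.0496 -0.1095]
```

Request:
jog_arm:
  targets:
    - [0,0,0,0,4,-2.6,1]
    - [0,0,0,0,4.1,-2.6,1]
    - [0,0,0,5,0,0,1]
    - [0,0,0,4,0,0,1]
    - [0,0,0,0,0,0,1]
    - [0,0,0,0,0,0,1]

```text
time: 6.4
position: [0.5528, 0.0562, 0.1559]
tool_rot: [1.232, 1.193, -1.23]
ft_force: [0.4, 1.5, -0.9]
grip_width: 0.157
```

```bash
python3 wr.py w6; python3 -c "
from h import *
plan([.5518,.057,.08],88.3)"
```

```text
t 6.4 [0.5528 0.0562 0.1559]
[318. 283.] 3537 zt 0.1467 (array([588.1,  55.6]), array([13.6, 97.1]), 88.7)
[ 58. 272.] 1248 zt 0.0101 (array([535.4, 182.7]), array([124.3, 303.3]), 15.9)
[318. 388.] 613 zt 0.1466 (array([514.4,  57.7]), array([12.8, 14.7]), 89.3)
t 6.45 pos [0.5532 0.0566 0.1565] jaw -91.7 toolx [ 3.2e-03 -2.0e-04 -1.0e+00] q7 [ 0.46  0.24 -0.69  1.78  0.17  1.18 -1.88] F [-0.4 -0.2 -0.8] g 13.6
turn [-0.    0.01 -0.18] shift before turn [ 7.65 -0.16 -0.04] | after turn [ 7.65 -0.14 -0.03] world [-0.0014  0.0004 -0.0765]
```

View pics/w6.png

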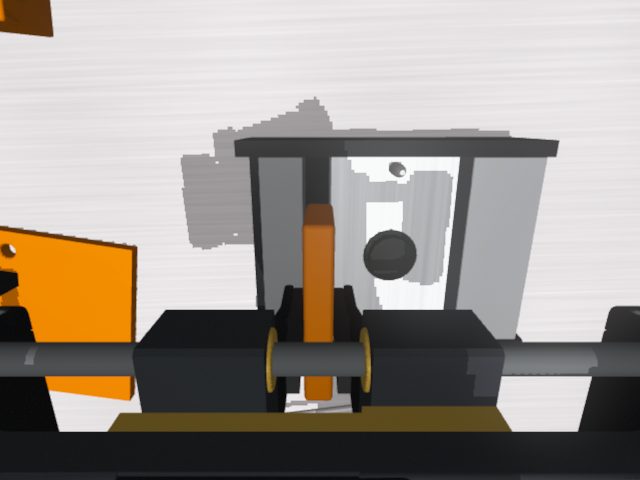

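The strip lines up with the gap at columns 305–330. Lowering to just inside first.

Request:
jog_arm:
  targets:
    - [0,0,0,2,-0.1,0,1]
    - [0,0,0,2,0,0,1]
    - [0,0,0,1,0,0,1]
    - [0,0,0,0.6,0,0,1]
    - [0,0,0,0,0,0,1]

```text
time: 7.08
position: [0.5507, 0.0573, 0.0984]
tool_rot: [1.229, 1.196, -1.23]
ft_force: [0.0, -0.1, -1.0]
grip_width: 0.158
```

```bash
python3 -c "
from h import *
plan([.5518,.057,.08],88.3)"
```

```text
t 7.08 pos [0.5507 0.0573 0.0984] jaw -91.59 toolx [-3.e-04  0.e+00 -1.e+00] q7 [ 0.44  0.31 -0.68  1.84  0.22  1.07 -1.92] F [ 0.  -0.1 -1. ] g 13.8
turn [0.11 0.   0.02] shift before turn [1.84 0.11 0.03] | after turn [1.84 0.11 0.03] world [ 0.0011 -0.0003 -0.0184]
```

Request:
jog_arm:
  targets:
    - [0,0,0,0.9,0,0,1]
    - [0,0,0,0.9,0,0,1]
    - [0,0,0,0,0,0,1]
    - [0,0,0,0,0,0,2.4]
    - [0,0,0,0,0,0,2.4]
    - [0,0,0,0,0,0,2.4]

```text
time: 7.82
position: [0.5508, 0.0572, 0.0807]
tool_rot: [1.23, 1.196, -1.23]
ft_force: [0.9, 0.4, 0.0]
grip_width: 0.274
```

Request:
jog_arm:
  targets:
    - [0,0,0,-4,0,0,2.4]
    - [0,0,0,-5,-3,0,2.4]
    - [0,0,0,-4,-5,0,2.4]
    - [0,0,0,0,0,0,2.4]

```text
time: 8.32
position: [0.4719, 0.0601, 0.2138]
tool_rot: [1.23, 1.187, -1.225]
ft_force: [0.7, -0.5, -0.2]
grip_width: 0.276
```

```bash
python3 wr.py w7; python3 -c "
from h import *
z=np.load('pics/w7.npz');P=cloud('wrist',z['d'],z['T']);m=(orange(z['im'])>0)&(P[...,1]<.09)&(P[...,2]<.1);q=P[m];print(len(q),rect(q),np.percentile(q[:,2],[5,50,95]).round(4))
plan([.5518,.057,.08],88.3)"
```

```text
t 8.32 [0.4719 0.0601 0.2138]
[314.  91.] 171 zt 0.0583 (array([580.7,  59.4]), array([ 6.3, 24.8]), 83.1)
[135. 153.] 168 zt 0.0098 (array([526.7, 160.7]), array([ 55.2, 204.5]), 0.3)
[ 33. 208.] 1223 zt 0.0112 (array([531.5, 225. ]), array([ 82.6, 325.6]), 22.2)
341 (array([548.7,  56.7]), array([12.1, 87.8]), 88.6) [0.0559 0.0572 0.0583]
t 8.38 pos [0.4723 0.0593 0.2118] jaw -91.6 toolx [ 0.0055 -0.0034 -1.    ] q7 [ 0.56 -0.01 -0.73  1.89 -0.    1.26 -1.77] F [-1.2 -0.3  0.1] g 24.1
turn [ 0.1   0.19 -0.32] shift before turn [13.23  7.88 -0.03] | after turn [13.18  7.95 -0.  ] world [ 0.0795 -0.0023 -0.1318]
```

View pics/w7.png

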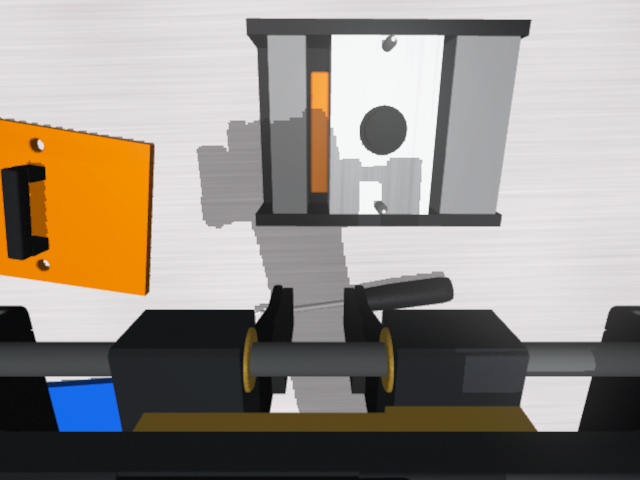

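Spacer is down: top at z 0.057, centre (0.549, 0.057). Now over to the cover.

Request:
jog_arm:
  targets:
    - [0,0,0,-3,0,-6,5]
    - [0,0,0,-3,0,-6,5]
    - [0,0,0,0,0,-6,5]
    - [0,0,0,0,0,-6,5]
    - [0,0,0,0,0,-3,5]
    - [0,0,0,0,0,0,5]
    - [0,0,0,0,0,0,5]

```text
time: 9.25
position: [0.4798, 0.32, 0.2639]
tool_rot: [1.229, 1.196, -1.233]
ft_force: [0.4, -0.1, -0.3]
grip_width: 0.575
```

```bash
python3 wr.py w8
```

```text
t 9.25 [0.4798 0.32   0.2639]
[610. 129.] 1516 zt 0.0584 (array([553.1, 184.1]), array([268.1,  87.2]), 87.9)
[317. 192.] 23372 zt 0.0104 (array([488.6, 320.8]), array([198.9, 149.6]), 78.9)
```

View pics/w8.png

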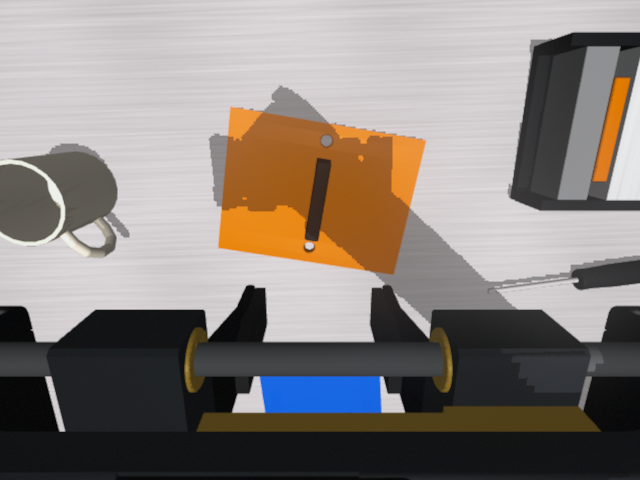

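The whole cover is in view, handle bar from (324,160) to (311,238), holes at (326,141) and (309,246). Measuring the bar and holes.

```bash
cat > cov.py <<'E'
from h import *
import sys
z=np.load(f'pics/{sys.argv[1]}.npz');im,d,T=z['im'],z['d'],z['T'];P=cloud('wrist',d,T)
reg=np.linalg.norm(P[...,:2]-[.4886,.3208],axis=-1)<.075
b=reg&(np.abs(P[...,2]-.044)<.004);print('bar',rect(P[b]),np.median(P[b],0).round(4))
pl=(np.linalg.norm(P[...,:2]-[.4886,.3208],axis=-1)<.13)&(np.abs(P[...,2]-.0104)<.003)&(orange(im)>0)
print('plate',rect(P[pl]))
h=reg&(P[...,2]<.006)
k,l,st,ce=cv2.connectedComponentsWithStats(h.astype(np.uint8))
for j in range(1,k):
    if st[j,4]>10: print('hole',ce[j].round(),st[j,4],P[l==j].mean(0).round(4))
plan([.4886,.3208,.1],78.9)
E
python3 cov.py w8
```

```text
bar (array([488.4, 320.2]), array([14. , 79.7]), 79.1) [0.4905 0.3199 0.0432]
plate (array([488.4, 320.9]), array([199. , 149.1]), 78.9)
hole [327. 141.] 108 [ 5.447e-01  3.091e-01 -5.000e-04]
hole [309. 247.] 78 [4.287e-01 3.316e-01 4.000e-04]
t 9.3 pos [0.48   0.3195 0.2643] jaw -91.72 toolx [-0.0016 -0.0012 -1.    ] q7 [ 0.17  0.27 -0.95  1.58  0.22  1.41 -2.4 ] F [ 0.1 -0.7  0. ] g 50.1
turn [9.38 0.08 0.08] shift before turn [16.43  0.88 -0.17] | after turn [16.43  0.82 -0.29] world [ 0.0086  0.0013 -0.1643]
```

q7 is at −2.4, close to its limit of −2.69, so I'll take the half-turned grasp instead.

Request:
jog_arm:
  targets:
    - [-10,0,0,0,0,0,5]
    - [-10,0,0,0,0,0,5]
    - [-10,0,0,0,0,0,5]
    - [-10,0,0,0,0,0,5]
    - [-10,0,0,0,0,0,5]
    - [-10,0,0,0,0,0,5]
    - [-10,0,0,0,0,0,5]
    - [-10,0,0,0,0,0,5]
    - [-10,0,0,0,0,0,5]
    - [-10,0,0,0,0,0,5]

```text
time: 10.55
position: [0.4803, 0.3191, 0.2651]
tool_rot: [-0.118, 1.567, 0.116]
ft_force: [-0.1, 0.1, 0.2]
grip_width: 0.573
```

Request:
jog_arm:
  targets:
    - [-10,0,0,0,0,0,5]
    - [-10,0,0,0,0,0,5]
    - [-10,0,0,0,0,0,5]
    - [-10,0,0,0,0,0,5]
    - [-10,0,0,0,0,0,5]
    - [-10,0,0,0,0,0,5]
    - [-10,0,0,0,0,0,5]
    - [-0.6,0,0,0,0,0,5]

```text
time: 11.55
position: [0.4801, 0.3195, 0.2651]
tool_rot: [-1.065, 1.296, 1.063]
ft_force: [0.1, 0.2, -0.5]
grip_width: 0.572
```

```bash
python3 -c "
from h import *
plan([.4886,.3205,.11],79.0)"
```

```text
t 11.55 pos [0.4801 0.3195 0.2651] jaw 78.77 toolx [ 2.0e-04 -1.4e-03 -1.0e+00] q7 [ 0.41  0.46 -1.36  1.57  0.45  1.48  0.4 ] F [ 0.1  0.2 -0.5] g 49.7
turn [-0.23 -0.08  0.03] shift before turn [15.51 -0.8   0.29] | after turn [15.51 -0.81  0.26] world [ 0.0085  0.001  -0.1551]
```

Request:
jog_arm:
  targets:
    - [0,0,0,2,-0.8,0.3,5]
    - [0,0,0,2,0,0,5]

```text
time: 11.8
position: [0.4886, 0.3216, 0.2234]
tool_rot: [-1.064, 1.296, 1.064]
ft_force: [0.6, -0.4, -0.2]
grip_width: 0.574
```

```bash
python3 -c "
from h import *
plan([.4886,.3205,.11],79.0); print(get_state()['joint_positions'])"
```

```text
t 11.8 pos [0.4886 0.3216 0.2234] jaw 78.81 toolx [-5.e-04 -7.e-04 -1.e+00] q7 [ 0.37  0.5  -1.31  1.61  0.49  1.41  0.38] F [ 0.6 -0.4 -0.2] g 49.9
turn [-0.19 -0.05 -0.02] shift before turn [11.34 -0.03 -0.1 ] | after turn [11.34 -0.02 -0.11] world [-0.     -0.0011 -0.1134]
[ 0.37198888  0.50276071 -1.31439913  1.61245467  0.49163894  1.41241855
  0.38270462]
```

Request:
jog_arm:
  targets:
    - [0,0,0,4,0,-0.1,5]
    - [0,0,0,4,0,0,4]
    - [0,0,0,2.5,0,0,4]
    - [0,0,0,0,0,0,4]
    - [0,0,0,0,0,0,4]

```text
time: 12.42
position: [0.4875, 0.322, 0.1208]
tool_rot: [-1.066, 1.293, 1.067]
ft_force: [0.7, -0.1, 1.0]
grip_width: 0.462
```

```bash
python3 wr.py w9; python3 -c "
from h import *
plan([.4886,.3205,.037],79.0)"
```

```text
t 12.43 [0.4875 0.322  0.1208]
[322. 239.] 34265 zt 0.0102 (array([483.6, 321.4]), array([199.7, 158.8]), 78.9)
t 12.47 pos [0.4878 0.3222 0.1213] jaw 79.0 toolx [ 0.001  0.001 -1.   ] q7 [ 0.32  0.59 -1.23  1.73  0.58  1.25  0.32] F [ 0.3  0.3 -0. ] g 40.3
turn [-0.    0.07  0.05] shift before turn [ 8.43 -0.1  -0.16] | after turn [ 8.43 -0.11 -0.15] world [ 0.0008 -0.0017 -0.0843]
```

View pics/w9.png

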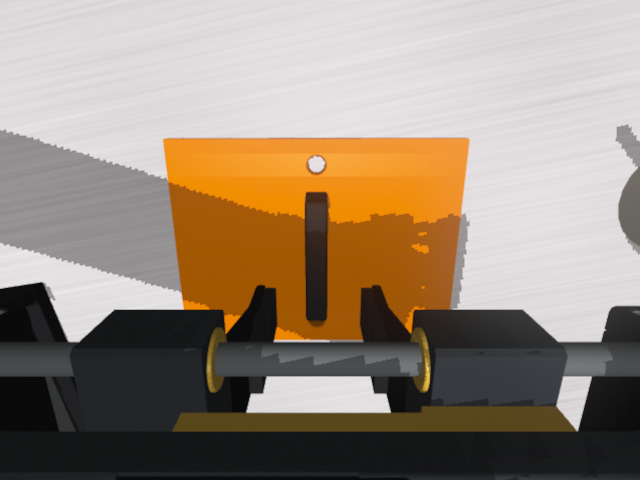

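The bar (column 316) is centred between the fingers. Descending and gripping.

Request:
jog_arm:
  targets:
    - [0,0,0,4,-0.1,-0.1,4]
    - [0,0,0,3,0,0,4]
    - [0,0,0,1.4,0,0,4]
    - [0,0,0,0,0,0,4]
    - [0,0,0,0,0,0,1]
    - [0,0,0,0,0,0,1]
    - [0,0,0,0,0,0,1]
    - [0,0,0,0,0,0,1]
    - [0,0,0,0,0,0,1]
  squeeze: 50

```text
time: 13.6
position: [0.4885, 0.3205, 0.0369]
tool_rot: [-1.067, 1.293, 1.066]
ft_force: [0.2, -0.8, 3.6]
grip_width: 0.154
```

```bash
python3 -c "
from h import *
plan([.4886,.3205,.25],88.3)"
```

```text
t 13.6 pos [0.4885 0.3205 0.0369] jaw 79.0 toolx [ 6.e-04  0.e+00 -1.e+00] q7 [ 0.25  0.67 -1.13  1.8   0.68  1.12  0.26] F [ 0.2 -0.8  3.6] g 13.4
turn [-9.3   0.01  0.03] shift before turn [-2.131e+01 -2.000e-02  0.000e+00] | after turn [-2.131e+01 -1.000e-02 -0.000e+00] world [ 1.000e-04 -0.000e+00  2.131e-01]
```

Request:
jog_arm:
  targets:
    - [0,0,0,-2,0,0,1]
    - [0,0,0,-3,0,0,1]
    - [0,0,0,-4,0,0,1]
    - [0,0,0,-4,0,0,1]
    - [-4.7,0,0,0,0,0,1]
    - [-4.6,0,0,0,0,0,1]
    - [0,0,0,0,0,0,1]

```text
time: 14.48
position: [0.488, 0.3203, 0.1669]
tool_rot: [-1.187, 1.224, 1.187]
ft_force: [0.2, 0.6, -3.7]
grip_width: 0.151
```

```bash
python3 -c "
from h import *
plan([.5503,.008,.175],88.3)"; python3 wr.py w10
```

```text
t 14.47 pos [0.488  0.3203 0.1669] jaw 88.27 toolx [-2.e-04 -2.e-04 -1.e+00] q7 [ 0.36  0.56 -1.3   1.69  0.56  1.33  0.5 ] F [ 0.2  0.6 -3.7] g 13.2
turn [-0.03 -0.01 -0.01] shift before turn [ -0.8   -7.17 -31.03] | after turn [ -0.81  -7.15 -31.03] world [ 0.0623 -0.3123  0.0081]
t 14.47 [0.488  0.3203 0.1669]
[293. 245.] 39258 zt 0.1401 (array([459.1, 320.9]), array([201.1, 108.2]), 88.1)
[318. 184.] 242 zt 0.1397 (array([421.9, 324.7]), array([13.9, 30.9]), 71.7)
[295. 401.] 370 zt 0.1405 (array([481.3, 311.6]), array([ 10.1, 154. ]), 85.3)
[341. 401.] 373 zt 0.1705 (array([466.2, 325.2]), array([122.4,   2.1]), 1.1)
```

View pics/w10.png

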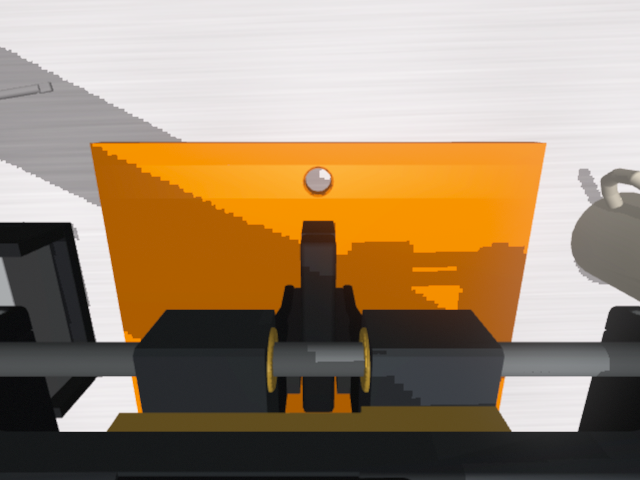

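```bash
cat > lev.py <<'E'
from h import *
import sys
z=np.load(f'pics/{sys.argv[1]}.npz');im,d,T=z['im'],z['d'],z['T'];P=cloud('wrist',d,T)
s=get_state();M=R.from_rotvec(s['tool_rot']).as_matrix()
Q=(P-s['position'])@M   # tool coords
m=(orange(im)>0)&(np.abs(Q[...,0]-.027)<.008)
q=Q[m];A=np.c_[q[:,1:],np.ones(len(q))];c=np.linalg.lstsq(A,q[:,0],rcond=None)[0];print('plane tilt (dy,dz) rad',c[:2].round(4),'x0',c[2].round(4),'cover far edge/hole in tool y,z')
ys=q[:,1];print('far edge y',np.percentile(ys,99.5).round(4),'z range',np.percentile(q[:,2],[.5,99.5]).round(4))
g=cv2.inRange(im,(120,120,120),(255,255,255));k,l,st,ce=cv2.connectedComponentsWithStats(cv2.dilate(((orange(im)==0)).astype(np.uint8),None))
K=np.array(camera_info('wrist')['intrinsics']);Mo=np.array(camera_info('wrist')['mount'])
for j in range(1,k):
    if 150<st[j,4]<2500 and 270<ce[j,0]<370 and ce[j,1]<260:
        u,v=ce[j];r=Mo[:3,:3]@np.array([(u-K[0,2])/K[0,0],-(v-K[1,2])/K[1,1],-1]);o=Mo[:3,3];t=(c[2]+.0-o[0])/r[0];print('hole',ce[j].round(1),st[j,4],(o+t*r).round(4))
E
python3 lev.py w10
```

```text
plane tilt (dy,dz) rad [-0.0008  0.001 ] x0 0.0275 cover far edge/hole in tool y,z
far edge y 0.0747 z range [-0.0992  0.099 ]
```

The cover is level in the grip (tilt about 0.001 rad) and centred (edges at 74.7 and ±99 mm). Moving over the housing.

Request:
jog_arm:
  targets:
    - [0,0,0,0,-1,-5,1]
    - [0,0,0,0,-1.2,-5.2,1]
    - [0,0,0,0,-1.2,-5.2,1]
    - [0,0,0,0,-1.2,-5.2,1]
    - [0,0,0,0,-1.2,-5.2,1]
    - [0,0,0,0,-1.3,-5.2,1]
    - [0,0,0,0,0,0,1]
    - [0,0,0,0,0,0,1]

```text
time: 15.52
position: [0.5498, 0.009, 0.1665]
tool_rot: [-1.186, 1.223, 1.187]
ft_force: [-0.7, 0.8, -2.1]
grip_width: 0.158
```

```bash
python3 -c "
from h import *
plan([.5503,.008,.125],88.3)
for n in ['scene','side']:
    im,d=get_image(n); save(n+'1.png',im); np.savez('pics/'+n+'1.npz',im=im,d=d)
"; python3 wr.py w11|head -1; python3 lev.py w11
```

```text
t 15.53 pos [0.5498 0.009  0.1665] jaw 88.24 toolx [-4.e-04  9.e-04 -1.e+00] q7 [ 1.01  0.47 -1.32  1.77  0.47  1.28  1.11] F [-0.7  0.8 -2.1] g 13.8
turn [-0.06  0.05 -0.03] shift before turn [ 4.15 -0.06 -0.11] | after turn [ 4.15 -0.06 -0.1 ] world [ 0.0005 -0.001  -0.0415]
t 15.62 [0.5496 0.0103 0.1667]
plane tilt (dy,dz) rad [-0.0013  0.0004] x0 0.0277 cover far edge/hole in tool y,z
far edge y 0.0747 z range [-0.0876  0.099 ]
hole [317.9 179.3] 621 [0.0277 0.0589 0.    ]
```

View pics/w11.png

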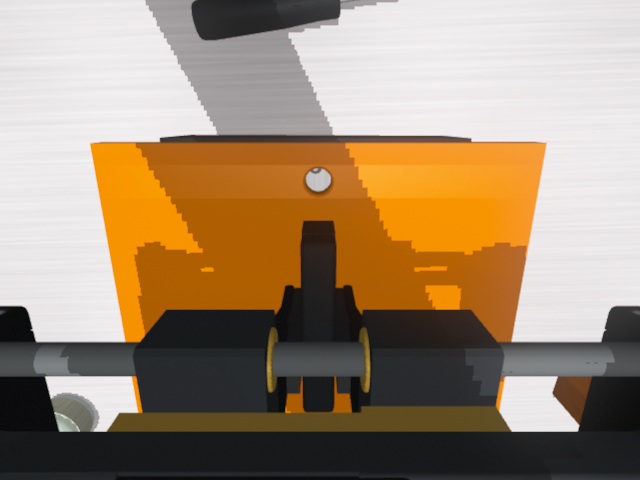

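View pics/side1.png

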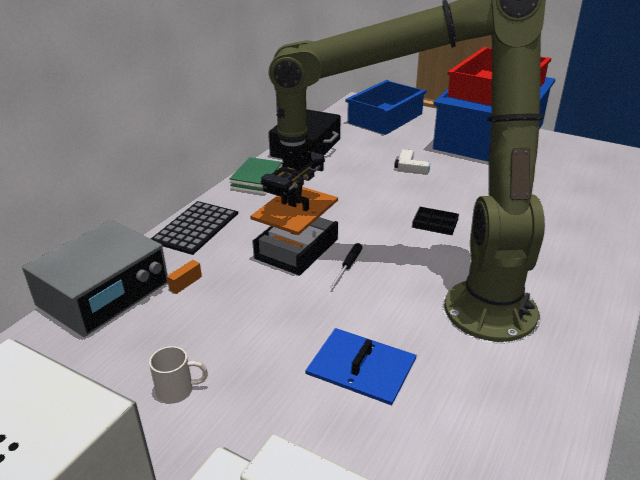

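The pin tip shows through the hole near (316,170). Lowering partway, then checking the pin against the hole.

Request:
jog_arm:
  targets:
    - [0,0,0,1.5,-0.1,-0.1,1]
    - [0,0,0,1.4,0,0,1]
    - [0,0,0,0,0,0,1]
    - [0,0,0,0,0,0,1]
    - [0,0,0,0,0,0,1]

```text
time: 16.3
position: [0.5514, 0.0076, 0.1379]
tool_rot: [-1.188, 1.222, 1.187]
ft_force: [-0.4, 0.5, -2.7]
grip_width: 0.152
```

```bash
python3 -c "
from h import *
plan([.5503,.008,.097],88.3)"; python3 wr.py w12|head -1; python3 lev.py w12
python3 - <<'E'
from h import *
z=np.load('pics/w12.npz');im,d,T=z['im'],z['d'],z['T'];P=cloud('wrist',d,T)
K=np.array(camera_info('wrist')['intrinsics'])
for p in [[.5503-.058,.008+.0017,.082],[.5503-.058,.008+.0017,.06]]:
    c=np.linalg.inv(T)@np.r_[p,1];print('pin pred px',K[0,0]*c[0]/-c[2]+K[0,2],K[1,1]*-c[1]/-c[2]+K[1,2])
h=im[140:230,270:370];save('w12c.png',cv2.resize(h,(600,540),interpolation=cv2.INTER_NEAREST))
m=np.zeros(d.shape,bool);m[140:230,270:370]=1
q=P[m&(P[...,2]<.0835)&(P[...,2]>.068)];print('pin pts',len(q),q.mean(0) if len(q) else 0, q[:,2].max() if len(q) else 0)
E
```

```text
t 16.3 pos [0.5514 0.0076 0.1379] jaw 88.31 toolx [ 7.e-04  0.e+00 -1.e+00] q7 [ 0.98  0.5  -1.28  1.8   0.51  1.24  1.09] F [-0.4  0.5 -2.7] g 13.2
turn [0.01 0.   0.04] shift before turn [4.09 0.11 0.04] | after turn [4.09 0.11 0.04] world [-0.0011  0.0004 -0.0409]
t 16.3 [0.5514 0.0076 0.1379]
plane tilt (dy,dz) rad [-0.001   0.0007] x0 0.0277 cover far edge/hole in tool y,z
far edge y 0.0747 z range [-0.0876  0.099 ]
hole [317.8 179.4] 615 [ 0.0277  0.0588 -0.    ]
pin pred px 318.62205405418734 171.02179003491554
pin pred px 318.5771540679305 166.3480920665598
pin pts 94 [0.49351462 0.01002524 0.07842305] 0.0830396195548499
```

View pics/w12c.png

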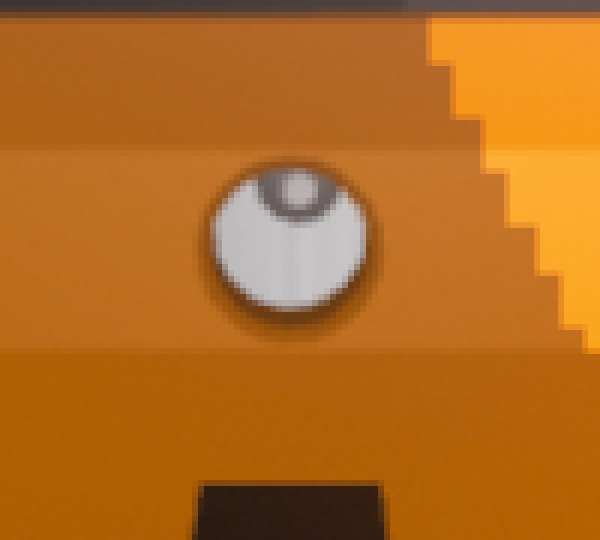

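The pin tip sits where predicted, within 1 px, so the alignment is good. Lowering onto the pins.

Request:
jog_arm:
  targets:
    - [0,0,0,1,0.1,0,1]
    - [0,0,0,0.8,0,0,1]
    - [0,0,0,0.6,0,0,1]
    - [0,0,0,0.3,0,0,1]
    - [0,0,0,0,0,0,1]

```text
time: 16.98
position: [0.55, 0.0075, 0.1103]
tool_rot: [-1.187, 1.223, 1.188]
ft_force: [0.2, -0.8, -3.3]
grip_width: 0.152
```

```bash
python3 -c "
from h import *
plan([.5503,.008,.097],88.3)"; python3 wr.py w13|head -1; python3 lev.py w13;python3 - <<'E'
from h import *
im=np.load('pics/w13.npz')['im'];save('w13c.png',cv2.resize(im[140:230,270:370],(600,540)))
E
```

```text
t 16.98 pos [0.55   0.0075 0.1103] jaw 88.31 toolx [-3.e-04  0.e+00 -1.e+00] q7 [ 0.95  0.52 -1.25  1.83  0.54  1.19  1.07] F [ 0.2 -0.8 -3.3] g 13.2
turn [ 0.01  0.   -0.02] shift before turn [ 1.33 -0.03  0.05] | after turn [ 1.33 -0.03  0.05] world [ 0.0003  0.0005 -0.0133]
t 16.98 [0.55   0.0075 0.1103]
plane tilt (dy,dz) rad [-0.0012  0.0007] x0 0.0279 cover far edge/hole in tool y,z
far edge y 0.0748 z range [-0.0873  0.0989]
hole [317.8 179.2] 621 [ 0.0279  0.0588 -0.    ]
```

View pics/w13c.png

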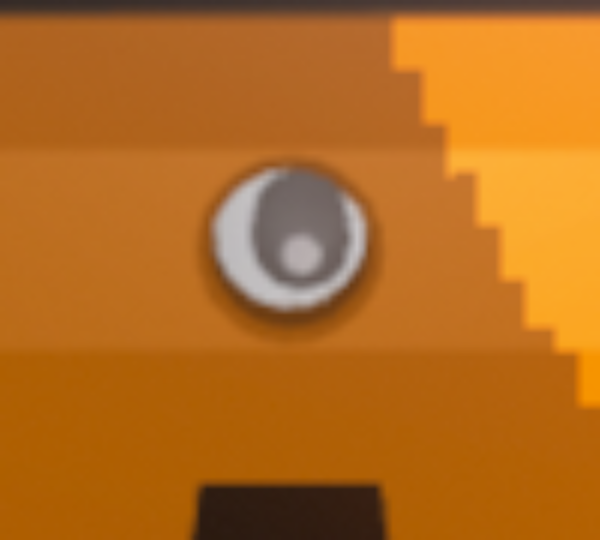

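The pin is in the hole and no side force shows. Pressing down in small steps.

Request:
jog_arm:
  targets:
    - [0,0,0,0.4,0,0.05,1]
    - [0,0,0,0.4,0,0,1]
    - [0,0,0,0.3,0,0,1]
    - [0,0,0,0.2,0,0,1]
    - [0,0,0,0,0,0,1]
    - [0,0,0,0,0,0,1]

```text
time: 17.77
position: [0.5504, 0.0081, 0.0979]
tool_rot: [-1.188, 1.223, 1.187]
ft_force: [-2.2, -0.5, 5.0]
grip_width: 0.157
```

```bash
python3 -c "
from h import *
plan([.5503,.008,.097],88.3)"; python3 wr.py w14|head -1; python3 lev.py w14
```

```text
t 17.77 pos [0.5504 0.0081 0.0979] jaw 88.3 toolx [ 7.e-04 -1.e-04 -1.e+00] q7 [ 0.94  0.54 -1.24  1.84  0.55  1.17  1.06] F [-2.2 -0.5  5. ] g 13.6
turn [ 0.   -0.01  0.04] shift before turn [ 0.09  0.01 -0.01] | after turn [ 0.09  0.01 -0.01] world [-0.0001 -0.0001 -0.0009]
t 17.77 [0.5504 0.0081 0.0979]
plane tilt (dy,dz) rad [-0.0021  0.0006] x0 0.0276 cover far edge/hole in tool y,z
far edge y 0.0747 z range [-0.0874  0.099 ]
hole [317.9 179.1] 624 [0.0276 0.0589 0.    ]
```

Request:
jog_arm:
  targets:
    - [0,0,0,0.1,0,0,1]
    - [0,0,0,0.1,0,0,1]
    - [0,0,0,0,0,0,1]
    - [0,0,0,0,0,0,1]
    - [0,0,0,0,0,0,1]

```text
time: 18.45
position: [0.5504, 0.0081, 0.0968]
tool_rot: [-1.188, 1.223, 1.187]
ft_force: [-5.3, -1.0, 12.1]
grip_width: 0.153
```

```bash
python3 -c "
from h import *
plan([.5503,.008,.097],88.3)"; python3 wr.py w15|head -1; python3 lev.py w15
python3 - <<'E'
from h import *
for n in ['scene','side']:
    im,d=get_image(n); save(n+'2.png',im); P=cloud(n,d)
    m=(orange(im)>0)&(np.linalg.norm(P[...,:2]-[.55,.008],axis=-1)<.12)&(P[...,2]>.064);q=P[m];print(n,len(q),np.percentile(q[:,2],[5,50,95]).round(4),rect(q))
E
```

```text
t 18.45 pos [0.5504 0.0081 0.0968] jaw 88.3 toolx [ 3.e-04 -9.e-04 -1.e+00] q7 [ 0.94  0.54 -1.24  1.84  0.55  1.17  1.06] F [-5.3 -1.  12.1] g 13.3
turn [-0.   -0.05  0.02] shift before turn [-0.02  0.01 -0.01] | after turn [-0.02  0.01 -0.01] world [-0.0001 -0.0001  0.0002]
t 18.45 [0.5504 0.0081 0.0968]
plane tilt (dy,dz) rad [-0.0007 -0.0007] x0 0.0276 cover far edge/hole in tool y,z
far edge y 0.0747 z range [-0.0874  0.099 ]
hole [318.  179.4] 636 [0.0276 0.0588 0.    ]
scene 2171 [0.0672 0.0701 0.0729] (array([553.7,   9.7]), array([198.8, 149.9]), 89.2)
side 1541 [0.0647 0.0678 0.0714] (array([545. ,  10.4]), array([204.8, 152.6]), 86.7)
```

View pics/side2.png

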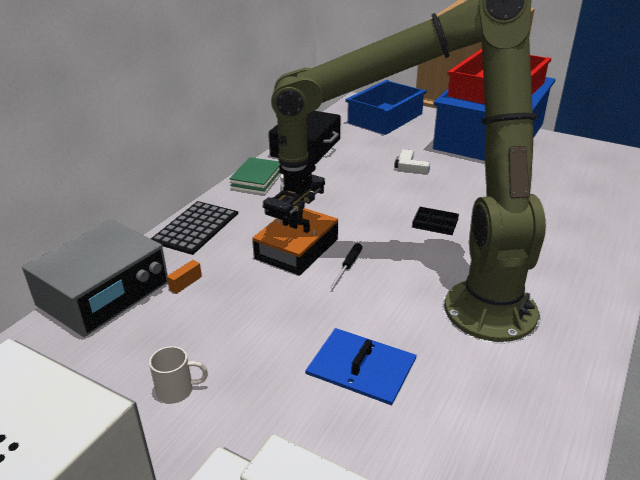

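View pics/w15.png

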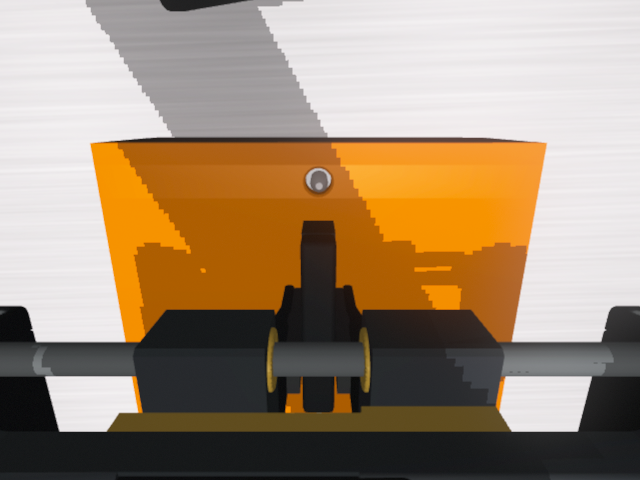

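Cover flush: grip height 0.0968, 12 N downward push, and plate top at 0.068–0.070 m in the two fixed views. Handing in.

```bash
python3 -c "
from h import *
print(get_state()['ft_force'].round(1),get_state()['position'].round(4)); print(close_job())"
```

```text
[-4.6 -1.3 12.5] [0.5504 0.0081 0.0968]
the job is handed in; nothing more can be done
None
```

The spacer strip is fully down in the wide gap, let go of, and the cover is held pressed flush on the rim. I handed the job in at about 18.6 s; it gave no verdict.

- **Spacer:** it went into the wide gap on the world +y side of the housing. After release its top measured 57 mm, against 58 mm nominal and a rim reading of 59 mm. It lay about 3 mm off the gap's middle along x, well within the allowed 30 mm. The cover hid it after that, so I did not see it again.
- **Cover:** I gripped the handle with the tool half-turned, because the last joint was close to its limit. Both pins are in the holes by the measured alignment, though only one was visible through its hole. Grip height is 96.8 mm (97 mm nominal), plate tilt about 0.001 rad, the angle matches the housing to within 0.1°, and position is within about 0.2 mm. The push was 12 N down; force rose from 5 to 12 N over the last millimetre, which shows contact with the rim.
- **Small disagreements:** the two fixed cameras put the plate top at 70 mm and 68 mm, and its centre 2–5 mm from the wrist measurement. I took that as their coarser calibration and trusted the wrist and arm readings. A sideways force of about 5 N remained at the end.
- **Bystanders:** I touched none of them, and those in the last side view look unmoved. I did not measure this.

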